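Clamp a pump housing in the bench slide and lock it

TASK

Set the brass-necked pump housing down gently, upright, on the bed of the blue clamping slide, midway across the bed, its long sides facing the two jaws. Then feed the moving jaw forward by turning the orange knob clockwise, following it as it travels with its carriage, until the housing is held firmly between both jaws. Last, squeeze the red release button in the locking lever's grip, swing the lever fully down and let go, leaving everything else on the bench alone.

Things in the scene. Friction and masses are not known exactly. Their poses are not given: they have to be found in the camera images.
- housing_center (a point): Loose pump housing (0.4 to 0.8 kg): aluminium block 100 x 50 x 36 mm with an upright brass neck 32 mm in diameter and 44 mm tall on its middle (80 mm tall in all). This point is on the neck's axis, 40 mm above the underside. x along the 100 mm length, y along the 50 mm width, z up. It stands upright on the bench; best gripped on the neck about 60 mm above its underside.
- stop_face (a point): Fixed jaw of the blue clamping slide, an upright steel plate 80 mm wide and 36 mm tall (14 mm thick) standing on the slide's bed; its place along the bed differs each time. Point on the middle of its clamping face, 18 mm above the bed; the bed's top is 30 mm above the bench and 90 mm wide. x is the feed direction, along the bed, into this plate; y across the bed; z up.
- jaw_face (a point): Moving jaw at the front of the grey carriage, a steel plate 80 mm wide and 36 mm tall like the fixed jaw. Point on the middle of its clamping face, 18 mm above the bed; x is the feed direction, towards the fixed jaw. The carriage block reaches 105 mm behind this face (-x), top 28 mm above the bed.
- carriage (a joint): Travel of the carriage along the bed, m: 0 as found (fully back), grows towards the fixed jaw, at most 0.055. Driven by the knob: 16 mm for each radian.
- knob_grip (a point): Point on the knob's vertical axis at the height to grip it, 94 mm above the bench; it rides with the carriage, 60 mm behind the moving jaw's face. Its x axis lies along the knob's grip bar and turns with it. z up.
- knob: Feed knob on top of the carriage: black disc 50 mm in diameter with an orange upright grip bar 54 mm long, 16 mm thick, from 10 to 48 mm above the knob's origin (underside of the disc, on its vertical axis). x along the bar, z up. Turned clockwise seen from above it drives the carriage, and itself, towards the fixed jaw: 16 mm per radian, up to about 3.4 rad in all. Friction 0.1 N m.
- lever_grip (a point): Middle of the black rubber grip (76 mm long, 26 mm wide across the swing plane, 24 mm thick) of the locking lever, 145 mm from its pivot. It stands 130 mm from the bed's centre line, on the side away from the robot, and swings down in an upright plane along the bed, against the feed direction. y of this point is level, along the pivot axis, towards the bed: the way the button is pressed.
- lever_pivot (a point): Pivot of the locking lever, on its horizontal axis, 45 mm above the bench.
- lever (a joint): Angle of the lever, rad: 0 fully up (69 degrees above level), grows as it swings down, 1.05 fully down (9 degrees above level). Stays where it is left (friction 0.4 N m). With the release button out, ratchet teeth stop it at about 0.28 and again at 0.64; with the button held in it swings freely past them.
- release (a joint): Travel of the red release button in the lever's grip, m: 0 out, 0.006 fully in; the catch is clear beyond 0.004. The button is a bar 46 mm long and 18 mm high, proud by 7 mm on the side of the grip away from the bed, centred on the grip. Spring of 3 N (out) to 5 N (in). Squeezing the grip across its width (33 mm with the button) presses it.
- spray: Bystander, leave alone: upright aerosol can, 60 mm diameter, 185 mm tall; origin under its centre.
- jar: Bystander, leave alone: amber glass jar with grey lid, 68 mm diameter, 100 mm tall; origin under its centre.
- filter: Bystander, leave alone: white oil filter, 72 mm diameter, 85 mm tall; origin under its centre.
- mug: Bystander, leave alone: blue mug, 76 mm diameter, 90 mm tall; origin under its centre.
- oil: Bystander, leave alone: yellow oil bottle, 64 mm diameter, 150 mm tall; origin under its centre.
- hammer: Bystander, leave alone: hammer lying flat.
- wrench: Bystander, leave alone: wrench lying flat.
- driver: Bystander, leave alone: screwdriver lying flat.
- housing: The same pump housing; origin under the centre of its underside, axes as at its centre point.
Mind the look-alikes: they are no part of the job. Leave any green or turquoise look-alike of the housing alone.

How it is judged:
On the way, in this order (a step that is already met when the one before it is completed fails the run):
1. the housing stands on the bed between the jaws, upright, long sides towards the jaws (within 0.3 rad), within 15 mm of the middle of the bed's width (y of housing_center in the frame of stop_face between -0.015 and 0.015 m and z of housing_center in the frame of stop_face between 0.018 and 0.026 m and angle between housing_center's own z axis and vertical below 0.08 rad and x of housing_center in the frame of stop_face between -0.075 and -0.022 m and x of housing_center in the frame of jaw_face above 0.02 m and angle between the y axis of housing_center and the x axis of stop_face, either way round below 0.3 rad), for 0.2 s.
2. with the fingers on the knob, the moving jaw has closed on the housing and pressed it against the fixed jaw (jaws no more than 52.5 mm apart) (y of housing_center in the frame of stop_face between -0.015 and 0.015 m and z of housing_center in the frame of stop_face between 0.018 and 0.026 m and angle between housing_center's own z axis and vertical below 0.08 rad and x of housing_center in the frame of stop_face between -0.0275 and -0.0225 m and x of stop_face in the frame of jaw_face between 0.047 and 0.0525 m and angle between the y axis of housing_center and the x axis of stop_face, either way round below 0.06 rad and contact force between the fingers and knob above 0.3 N), for 0.1 s.
3. with the housing clamped, the lever is past its first catch with the release button held in (y of housing_center in the frame of stop_face between -0.015 and 0.015 m and z of housing_center in the frame of stop_face between 0.018 and 0.026 m and angle between housing_center's own z axis and vertical below 0.08 rad and x of housing_center in the frame of stop_face between -0.0275 and -0.0225 m and x of stop_face in the frame of jaw_face between 0.047 and 0.0525 m and angle between the y axis of housing_center and the x axis of stop_face, either way round below 0.06 rad and value of joint lever above 0.45 rad and value of joint release above 0.003 m), for 0.05 s.
At the end, for the whole second after the job is handed in: The housing stands upright on the bed, within 15 mm of the middle of the bed's width, clamped between the jaws (jaws 47 to 52.5 mm apart, housing centre 25 mm from the fixed jaw within 2.5 mm, square within 0.06 rad), at rest; the lever is fully down (beyond 0.97 rad) and its button is out (y of housing_center in the frame of stop_face between -0.015 and 0.015 m and z of housing_center in the frame of stop_face between 0.018 and 0.026 m and angle between housing_center's own z axis and vertical below 0.08 rad and x of housing_center in the frame of stop_face between -0.0275 and -0.0225 m and x of stop_face in the frame of jaw_face between 0.047 and 0.0525 m and angle between the y axis of housing_center and the x axis of stop_face, either way round below 0.06 rad and value of joint lever above 0.97 rad and value of joint release below 0.002 m and linear speed of housing below 0.02 m/s); the robot touches nothing.
It fails at once if the housing falls free (by more than about 13 mm) (linear speed of housing above 0.5 m/s and contact force between the fingers and housing below 0.05 N).
It fails at once if a bystander is moved by more than 25 mm or tipped over (distance of any of spray, jar, filter, mug, oil, hammer, wrench, driver from where it was at the start of the episode above 0.025 m or angle between any of spray, jar, filter, mug, oil's own z axis and vertical above 0.4 rad).
It also fails if it takes over 72 s, if anything falls off the work surface, if the arm or the gripper's body presses on something with over 40 N, if the wrist force passes 120 N, or if a joint passes its speed limit or range.

ROBOT

A 6-joint arm with a two-finger parallel gripper is mounted at the origin on the work surface. World frame = base frame: x ahead of the robot, y to its left, z up, the work surface at z = 0. Lengths are in m, angles in rad, forces in N, time in s.
With the tool pointing down it reaches from about 0.3 to 0.875 m from the base axis. Payload 6.4 kg.
Tool frame: the origin (TCP) lies midway between the tips of the shut fingers; the grasp point (between the pads) lies 19 mm behind it (ctrl.pinch_z is the distance from the TCP to the grasp point, in m); z points along the fingers, y is the line along which they close (so a half turn about z gives the same grasp; the last joint's range is limited). The gripper opens to 85 mm and grips with 20 to 120 N. Pads are 22 mm wide; open, the fingers measure 114 mm over their backs; the gripper's body (76 mm by 85 mm) begins 54 mm behind the grasp point. The pads swing forward as they close: fully open they stand 13 mm farther back than shut.
Start: joints at [-1.552, 0.181, 1.607, -0, 1.354, -0.206], TCP at [0.128, -0.561, 0.207] pointing down, gripper open.
Joint ranges: [-2.99, 2.99], [-0.89, 2.07], [0.3, 2.58], [-1.14, 4.28], [0, 2.63], [-3.12, 3.12]. Speed limits (rad/s): [2.57, 2.57, 3.01, 3.14, 3.14, 3.14].

INTERFACE

Orientations are given as a unit quaternion [w, x, y, z].
In Python, from bench import ctrl gives the robot as it stands.
- The arm moves only by the tool apply_moves, never from a script. Its argument "moves" is a list of rows, each an object with "jaw": the opening, from 0 (shut) to 1 (fully open); "offset": the shift along the tool's x, y, z in mm, a list of three; "rot": the turn, a rotation vector about the tool's x, y, z in degrees, a list of three. In form: [{"jaw": jaw, "offset": [dx, dy, dz], "rot": [ax, ay, az]}, ...]. A call has exactly 5 rows; each row shifts and turns the commanded pose from where the row before left it, along the tool's axes as they then stand; what a row does not reach is not made up. A row lasts 1/8 s, in which the tool goes at most 62.5 mm and 10.7 degrees, less where a joint would pass 70% of its speed; a pose out of reach is approached as far as the arm can. A call is refused whole if a number of a shift passes 62.5 or a number of a turn 10.7, either way. A call with a gripper value outside its range is refused whole. The fingers move at their own pace and stop on an object; the grip force is fixed at half the most. Time passes only in rows, so rows that do not move let the fingers close, or fill a call up. It gives the time, the measured TCP pose, the force, the opening and the grip force at its end, in the units of the state.
- ctrl.get_obs(): the state, without advancing time (a new reading comes with each control period).
- ctrl.camera(name): name is "side" or "top"; returns (picture, depth): 384x512x3 uint8, red, green, blue; 384x512 float32, m along the optical axis (not along the pixel's ray), 0 where there is no reading.
- ctrl.camera_params(name): a dict with "K" (3x3 intrinsics, pixels), "cam_to_world" (4x4, takes a point from camera to world coordinates). Camera axes: x right, y down, z forward; pixel columns grow to the right and rows downward; lengths in m; the calibration is good to about 2 mm. A picture is of the moment at which its call begins. camera_params takes no time and is no camera call.
- ctrl.hand_in(): hands the job in; it is judged then, once.
Trained networks look in the newest picture that a camera, given by its name, has taken for a name from the list of things; names that differ only in an ending like _2 or _b are one class to them, and where a whole thing is asked for, a point or a joint stands for the part that bears it (a point fixed in the world has none). Each returns a list of dicts, best first, with "score" (0 to 1); they miss things now and then, are a little off and sometimes report something else, mostly with a low value. They report only what shows in the picture. A call takes as long as a camera call. They do not tell look-alikes from the thing itself.
- ctrl.outline_of(camera, target): "region" (384x512 bool, what is visible of it) and "position" ([column, row] in pixels, amid what is visible of it).
The state is a dict: "time_s": time; "q": joint angles; "dq": joint speeds; "joint_efforts": joint torques, N m; "eef_pos": TCP position; "eef_rot": TCP orientation; "wrist_force": force on the tool from outside, world axes, zero at the start; "torque": the same for the moment, N m; "opening": opening from 0.0 (shut) to 1.0 (fully open); "grasp_force": force on a finger pad.
Only numpy, scipy, OpenCV 4.12 (cv2) and the standard library are available. Lean on these libraries where they do the work, as an engineer would, in place of code of your own. Each camera call takes 0.05 s, during which the arm holds its last target. There are 200 camera calls.

## Working session

There is one attempt and no reset: what is moved stays moved. The work goes in short steps, Python scripts to look and compute and a tool call to move; the robot and the scene stay as the last step left them, time stands still between calls to the robot, and variables do not carry over. Pictures are saved under pics/ and viewed, at most 10 in all, crops included, and the job is handed in when it is done.

Besides the shell and the picture viewer there is one more tool, called after "Call:" as name([rows], argument=value, ...), one row to a line, values as JSON. apply_moves: Moves the arm, as the interface text tells. Its arguments: {"type":"object","properties":{"moves":{"type":"array"}},"required":["moves"]}

```bash
mkdir -p pics
cat > h.py <<'E'
import numpy as np, cv2
from bench import ctrl
from scipy.spatial.transform import Rotation as R
def cloud(cam,d):
    P=ctrl.camera_params(cam);K=P["K"];T=np.array(P["cam_to_world"])
    v,u=np.mgrid[:d.shape[0],:d.shape[1]]
    p=np.stack([(u-K[0][2])/K[0][0]*d,(v-K[1][2])/K[1][1]*d,d],-1)
    w=p@T[:3,:3].T+T[:3,3]; w[d<=0]=np.nan
    return w
def st():
    o=ctrl.get_obs(); q=o["eef_rot"]
    print("t",round(o["time_s"],2),"p",np.round(o["eef_pos"],4),"op",round(float(o["opening"]),3),"F",np.round(o["wrist_force"],1),"g",np.round(o["grasp_force"],1))
    M=R.from_quat([q[1],q[2],q[3],q[0]]).as_matrix(); print("x",M[:,0].round(3),"y",M[:,1].round(3),"z",M[:,2].round(3)); return o,M
E
python3 - <<'E'
from h import *
st()
ims=[]
for c in ["top","side"]:
    im,d=ctrl.camera(c); w=cloud(c,d); np.savez(f"{c}0.npz",im=im,w=w)
    cv2.imwrite(f"pics/{c}0.png",cv2.resize(im[:,:,::-1],(800,600)))
    for n in ["housing","stop_face","jaw_face","knob","lever_grip","lever_pivot","release"]:
        for r in ctrl.outline_of(c,n)[:3]:
            m=r["region"]; p=w[m]; print(c,n,round(r["score"],2),np.round(r["position"]),m.sum(),np.nanmedian(p,0).round(3),np.nanmin(p,0).round(3),np.nanmax(p,0).round(3))
E
```

```text
t 0.0 p [ 0.1282 -0.5599  0.2065] op 0.999 F [ 0.5  0.5 -0.8] g 0.0
x [0.975 0.223 0.   ] y [ 0.223 -0.975 -0.002] z [-0.     0.002 -1.   ]
top housing 0.95 [324. 268.] 555 [ 0.305 -0.219  0.037] [ 0.249 -0.256 -0.002] [ 0.35  -0.192  0.084]
top housing 0.94 [381. 258.] 625 [ 0.32  -0.392  0.036] [ 0.265 -0.457 -0.006] [ 0.368 -0.351  0.086]
top housing 0.66 [361. 219.] 564 [ 0.449 -0.341  0.037] [ 0.412 -0.399 -0.   ] [ 0.487 -0.294  0.086]
top stop_face 0.75 [185. 212.] 353 [0.463 0.197 0.062] [0.428 0.172 0.029] [0.504 0.236 0.073]
top jaw_face 0.86 [233. 198.] 882 [0.498 0.043 0.061] [ 0.45  -0.013  0.028] [0.545 0.103 0.113]
top knob 0.63 [235. 198.] 216 [0.498 0.038 0.074] [0.478 0.011 0.064] [0.523 0.061 0.113]
top knob 0.38 [303. 122.] 279 [ 0.747 -0.164  0.007] [ 0.726 -0.245  0.   ] [ 0.772 -0.081  0.015]
top lever_grip 0.52 [186. 163.] 244 [0.598 0.17  0.182] [0.579 0.14  0.005] [0.63  0.247 0.211]
top lever_pivot 0.49 [182. 162.] 280 [0.599 0.173 0.176] [ 0.577  0.137 -0.002] [0.65  0.248 0.211]
top release 0.2 [362. 215.] 605 [ 0.45  -0.34   0.036] [ 0.411 -0.399 -0.004]
[... 416 characters left out ...]
486 -0.302  0.084]
side stop_face 0.7 [219. 190.] 196 [0.456 0.178 0.057] [0.422 0.161 0.03 ] [0.496 0.212 0.07 ]
side knob 0.61 [245. 198.] 191 [0.495 0.023 0.084] [0.475 0.    0.003] [0.564 0.203 0.11 ]
side lever_grip 0.58 [256. 160.] 187 [0.591 0.16  0.161] [0.579 0.132 0.048] [0.62  0.232 0.21 ]
side lever_grip 0.18 [242. 206.] 609 [0.489 0.015 0.059] [ 0.446 -0.023  0.03 ] [0.544 0.09  0.11 ]
side lever_pivot 0.79 [257. 159.] 198 [0.591 0.163 0.157] [0.579 0.132 0.044] [0.622 0.232 0.206]
side release 0.49 [315. 249.] 1327 [ 0.583 -0.358  0.111] [ 0.562 -0.37  -0.003] [ 0.754 -0.065  0.188]
side release 0.34 [243. 208.] 618 [0.489 0.016 0.059] [ 0.446 -0.023 -0.001] [0.567 0.197 0.11 ]
```

View pics/top0.png

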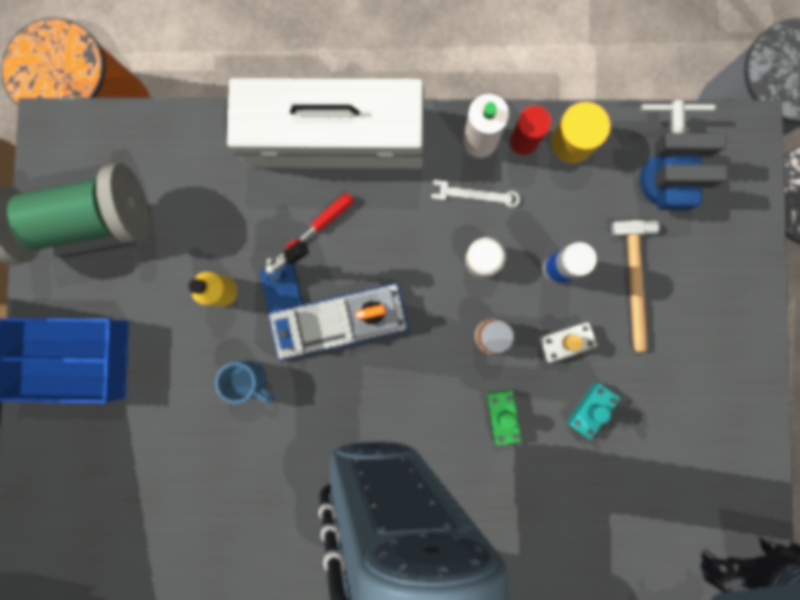

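View pics/side0.png

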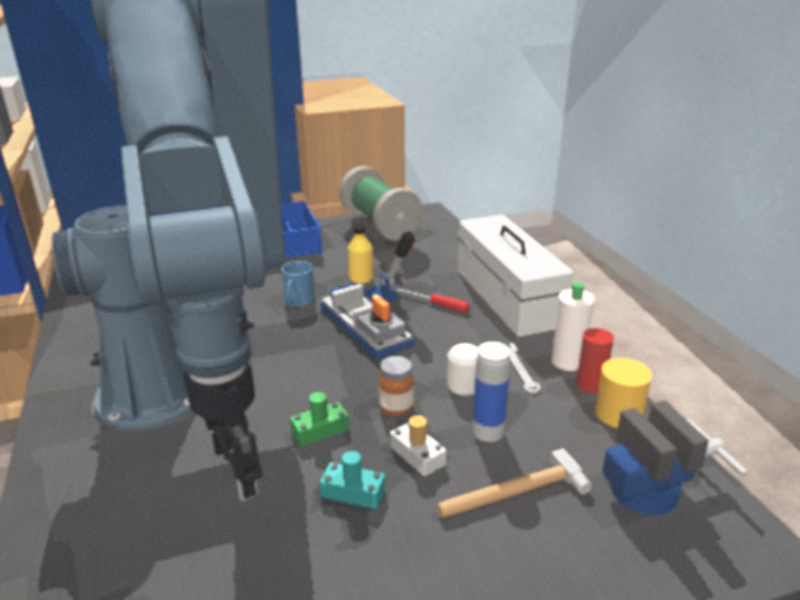

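The top view shows three housing-shaped things, in full-picture (800x600) pixels: a green one at (505,418), a turquoise one at (597,410) and a bare aluminium one with a brass neck at (570,342). Only the last fits the description. The slide is at (335,320), with its knob at (372,312) and its lever grip at (295,250). The red screwdriver lies just beyond the lever at (325,220).

Run:
```python
from h import *
t=np.load("top0.npz");s=np.load("side0.npz")
def cr(im,c0,c1,r0,r1): return cv2.resize(im[r0:r1,c0:c1,::-1],(400,300),interpolation=cv2.INTER_CUBIC)
a=np.hstack([cr(t["im"],335,399,195,243),cr(s["im"],230,294,255,303)])
b=np.hstack([cr(t["im"],155,275,135,225),cr(s["im"],195,315,130,220)])
cv2.imwrite("pics/crop1.png",np.vstack([a,b]))
def hsv(im): return cv2.cvtColor(im,cv2.COLOR_RGB2HSV)
for n,D in (("top",t),("side",s)):
    w=D["w"];h=hsv(D["im"]);x,y,z=w[...,0],w[...,1],w[...,2]
    def box(x0,x1,y0,y1,z0,z1): return (x>x0)&(x<x1)&(y>y0)&(y<y1)&(z>z0)&(z<z1)
    def rect(m,l):
        p=w[m]; r=cv2.minAreaRect(p[:,:2].astype(np.float32)*1000); print(n,l,m.sum(),"med",np.median(p,0).round(4),"z95",np.percentile(p[:,2],95).round(4),"rect",np.round(r[0],1),np.round(r[1],1),round(r[2],1), "axes", (cv2.boxPoints(r)[1]-cv2.boxPoints(r)[0]).round(1))
    rect(box(.39,.51,-.42,-.28,.070,.09),"neck top")
    rect(box(.39,.51,-.42,-.28,.03,.04),"block top")
    rect(box(.39,.51,-.42,-.28,.025,.09),"all")
    rect(box(.4,.56,-.05,.26,.061,.07),"jaw tops")
    rect(box(.4,.51,.14,.26,.061,.07),"stop top")
    rect(box(.44,.56,.06,.13,.061,.07),"jaw top")
    rect(box(.4,.56,-.05,.26,.025,.062),"bed/carr")
    rect(box(.4,.56,-.05,.26,.025,.034),"bed")
    rect(box(.4,.56,-.05,.1,.090,.12),"knob bar")
    rect(box(.55,.68,.1,.24,.12,.25),"lever upper")
    m=box(.55,.68,.1,.26,.03,.25)
    for z0 in np.arange(.03,.23,.02):
        k=m&(z>=z0)&(z<z0+.02)
        if k.sum()>2: print("  lev z",z0.round(2),k.sum(),np.median(w[k],0).round(4), D["im"][k].mean(0).round())
```

```text
top neck top 94 med [ 0.4489 -0.3482  0.0797] z95 0.0836 rect [ 448.8 -348.7] [26.8 30.5] 0.9 axes [  0.5 -30.5]
top block top 390 med [ 0.4491 -0.3395  0.0359] z95 0.0391 rect [ 448.7 -348.8] [ 50.1 100.5] 18.7 axes [ 32.2 -95.3]
top all 551 med [ 0.4491 -0.342   0.0367] z95 0.081 rect [ 448.7 -348.6] [ 50.2 101. ] 18.9 axes [ 32.7 -95.6]
top jaw tops 460 med [0.4783 0.0933 0.0655] z95 0.0693 rect [483.3 107.9] [ 79.5 233.3] 14.0 axes [  56.4 -226.3]
top stop top 205 med [0.4603 0.1928 0.0655] z95 0.0693 rect [460.2 200.3] [79.4 42.8] 14.4 axes [ 10.7 -41.5]
top jaw top 132 med [0.4877 0.0863 0.0655] z95 0.0685 rect [487.9  82.4] [75.9 39.3] 1.4 axes [  0.9 -39.3]
top bed/carr 1852 med [0.4813 0.118  0.0325] z95 0.0608 rect [489.7 109.4] [110.5 267.4] 12.6 axes [  58.5 -260.9]
top bed 1077 med [0.4767 0.1353 0.0302] z95 0.0334 rect [489.7 109.4] [110.5 267.4] 12.6 axes [  58.5 -260.9]
top knob bar 105 med [0.5007 0.035  0.1081] z95 0.1119 rect [500.9  35.9] [15.9 52.8] 13.7 axes [ 12.5 -51.3]
top lever upper 199 med [0.6018 0.1619 0.1938] z95 0.2079 rect [604.  171.9] [32.2 66.6] 13
[... 1431 characters left out ...]
8 med [0.4961 0.0211 0.1041] z95 0.1096 rect [497.3  30.8] [18.1 59.5] 13.1 axes [ 13.4 -58. ]
side lever upper 153 med [0.5957 0.1529 0.1737] z95 0.2041 rect [602.4 165.7] [35.4 64.9] 10.9 axes [ 12.3 -63.7]
  lev z 0.03 44 [0.5792 0.218  0.0435] [ 92.  95. 103.]
  lev z 0.05 62 [0.5817 0.2172 0.0579] [ 93.  98. 108.]
  lev z 0.07 30 [0.5937 0.2068 0.0803] [114. 111. 108.]
  lev z 0.09 18 [0.5872 0.1978 0.1   ] [122. 119. 115.]
  lev z 0.11 16 [0.5896 0.1853 0.12  ] [118. 116. 113.]
  lev z 0.13 24 [0.5886 0.1679 0.1436] [61. 59. 57.]
  lev z 0.15 38 [0.5932 0.1572 0.1599] [54. 48. 45.]
  lev z 0.17 37 [0.5944 0.147  0.1794] [56. 51. 48.]
  lev z 0.19 45 [0.6006 0.1412 0.2003] [63. 61. 58.]
```

View pics/crop1.png

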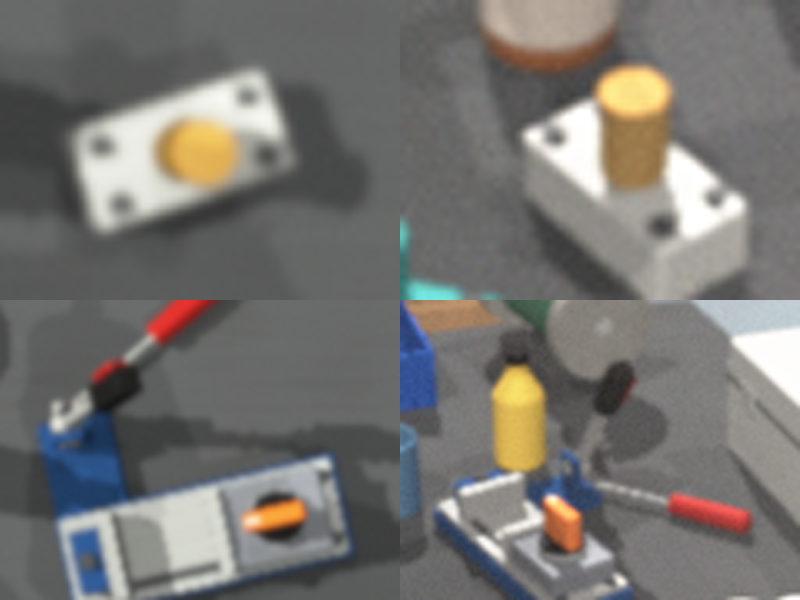

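The crop confirms it: a bare aluminium block with a brass neck, at top-camera pixel (365,219). The lever is upright, its red button on the far side of the black grip, and the fixed jaw is at the left end of the bed.

Run:
```python
from h import *
a=np.radians(103.8);u=np.array([np.cos(a),np.sin(a)]);v=np.array([np.sin(a),-np.cos(a)])
for n,k0 in (("top",[.5009,.0359]),("side",[.4973,.0308])):
    w=np.load(n+"0.npz")["w"].reshape(-1,3);w=w[~np.isnan(w[:,0])]
    s=(w[:,:2]-k0)@u;t=(w[:,:2]-k0)@v
    m=(abs(t)<32)&(abs(t)<.032)&(s>-.06)&(s<.24)&(w[:,2]>.02)
    print(n)
    for s0 in np.arange(.03,.23,.004):
        k=m&(s>=s0)&(s<s0+.004)
        if k.sum(): print(int(s0*1000),k.sum(),np.percentile(w[k,2],[10,50,90]).round(3),end=" | ")
    k=(s>.06)&(s<.2)&(w[:,2]>.060)&(w[:,2]<.072)&(abs(t)<.06); print("\njaw v-range",np.percentile(t[k],[1,99]).round(4))
    k=(s>.06)&(s<.13)&(w[:,2]>.026)&(w[:,2]<.034)&(abs(t)<.08); print("bed v-range",np.percentile(t[k],[1,99]).round(4))
    k=(w[:,2]>.15)&(w[:,2]<.215)&(abs(t-.13)<.04)&(s>.05)&(s<.25)
    q=w[k];print("grip s",np.percentile(s[k],[2,50,98]).round(3),"t",np.percentile(t[k],[2,50,98]).round(3))
```

```text
top
30 25 [0.055 0.058 0.062] | 34 31 [0.056 0.058 0.061] | 38 22 [0.056 0.059 0.062] | 42 27 [0.056 0.059 0.061] | 46 36 [0.056 0.06  0.068] | 50 29 [0.064 0.066 0.069] | 54 23 [0.064 0.067 0.069] | 58 20 [0.064 0.066 0.068] | 62 6 [0.028 0.03  0.032] | 66 27 [0.029 0.032 0.033] | 70 27 [0.028 0.031 0.034] | 74 24 [0.029 0.031 0.034] | 78 26 [0.027 0.03  0.032] | 82 28 [0.028 0.031 0.034] | 86 26 [0.028 0.03  0.034] | 90 27 [0.028 0.031 0.035] | 94 24 [0.028 0.03  0.034] | 98 26 [0.028 0.032 0.034] | 102 27 [0.028 0.031 0.034] | 106 24 [0.029 0.031 0.033] | 110 30 [0.028 0.031 0.034] | 114 24 [0.028 0.031 0.034] | 118 28 [0.028 0.03  0.033] | 122 26 [0.028 0.03  0.033] | 126 24 [0.027 0.032 0.034] | 130 27 [0.028 0.031 0.033] | 134 26 [0.028 0.03  0.033] | 138 26 [0.027 0.031 0.034] | 142 26 [0.028 0.03  0.032] | 146 76 [0.03  0.049 0.067] | 150 27 [0.066 0.067 0.069] | 154 26 [0.065 0.067 0.07 ] | 158 27 [0.064 0.066 0.07 ] | 162 19 [0.058 0.061 0.064] | 166 28 [0.059 0.061 0.065] | 170 27 [0.058 0.061 0.068] | 174 29 [0.057 0.061 0.067] | 178 27 [0.059 0.062 0.066] | 182 21 [0.06 
[... 722 characters left out ...]
.029 0.03  0.031] | 118 6 [0.029 0.03  0.033] | 122 12 [0.027 0.029 0.032] | 126 10 [0.028 0.03  0.031] | 130 10 [0.029 0.032 0.033] | 134 6 [0.029 0.031 0.031] | 138 11 [0.027 0.03  0.033] | 142 30 [0.03  0.041 0.062] | 146 52 [0.032 0.049 0.066] | 150 56 [0.032 0.045 0.066] | 154 20 [0.037 0.055 0.067] | 158 9 [0.054 0.066 0.067] | 162 5 [0.063 0.065 0.067] | 166 2 [0.064 0.064 0.064] | 170 2 [0.066 0.067 0.069] | 174 12 [0.061 0.062 0.066] | 178 10 [0.058 0.061 0.066] | 182 11 [0.038 0.059 0.067] | 186 4 [0.053 0.06  0.062] | 190 4 [0.039 0.058 0.059] | 198 2 [0.031 0.031 0.032] | 
jaw v-range [-0.0379  0.0398]
bed v-range [-0.0469  0.0407]
grip s [0.075 0.09  0.118] t [0.116 0.124 0.147]
```

Call:
apply_moves([
  {"jaw": 1,"offset": [0,0,0],"rot": [0,0,-6]},
  {"jaw": 1,"offset": [40,-10,0],"rot": [0,0,0]},
  {"jaw": 1,"offset": [47,-12,0],"rot": [0,0,0]},
  {"jaw": 1,"offset": [47,-12,0],"rot": [0,0,0]},
  {"jaw": 1,"offset": [47,-12,0],"rot": [0,0,0]},
])

```text
time_s: 1.42
eef_pos: [0.2857, -0.4576, 0.2075]
eef_rot: [0.0, 0.986, 0.164, 0.0]
wrist_force: [0.3, -0.7, 0.5]
opening: 0.999
grasp_force: 0.0
```

Call:
apply_moves([
  {"jaw": 1,"offset": [47,-12,0],"rot": [0,0,0]},
  {"jaw": 1,"offset": [47,-12,0],"rot": [0,0,0]},
  {"jaw": 1,"offset": [47,-12,20],"rot": [0,0,0]},
  {"jaw": 1,"offset": [47,-11,36],"rot": [0,0,0]},
  {"jaw": 1,"offset": [0,0,0],"rot": [0,0,0]},
])

```text
time_s: 2.05
eef_pos: [0.448, -0.3492, 0.148]
eef_rot: [-0.003, 0.986, 0.166, -0.001]
wrist_force: [0.4, 0.0, -0.2]
opening: 1.0
grasp_force: 0.0
```

Run:
```python
from h import *
o,M=st()
p=np.array(o["eef_pos"]); print("to housing, tool mm",(M.T@(np.array([.4473,-.3515,.041])-p)*1000).round(1),o["q"])
ims=[]
for c in ["top","side"]:
    im,d=ctrl.camera(c);P=ctrl.camera_params(c);T=np.linalg.inv(P["cam_to_world"]);
    def px(x):
        q=T[:3,:3]@x+T[:3,3];q=np.array(P["K"])@q;return (q[:2]/q[2])
    q=px(p); x0,y0=int(q[0])-48,int(q[1])-36
    cc=cv2.resize(im[y0:y0+72,x0:x0+96,::-1].copy(),(400,300),interpolation=cv2.INTER_CUBIC)
    for dy in (-.045,0,.045):
        r=(px(p+M[:,1]*dy-M[:,2]*.013*(dy!=0))-[x0,y0])*400/96; cv2.circle(cc,(int(r[0]),int(r[1])),3,(0,0,255),-1)
    ims.append(cc)
cv2.imwrite("pics/hov.png",np.hstack(ims))
```

```text
t 2.05 p [ 0.448  -0.3492  0.148 ] op 1.0 F [ 0.4  0.  -0.2] g 0.0
x [ 0.945  0.328 -0.002] y [ 0.328 -0.945 -0.006] z [-0.003  0.005 -1.   ]
to housing, tool mm [ -1.2   2.6 107. ] [-8.71418308e-01  2.29188309e-01  1.67530729e+00  6.34643378e-04
  1.24318885e+00  3.65265699e-01]
```

View pics/hov.png

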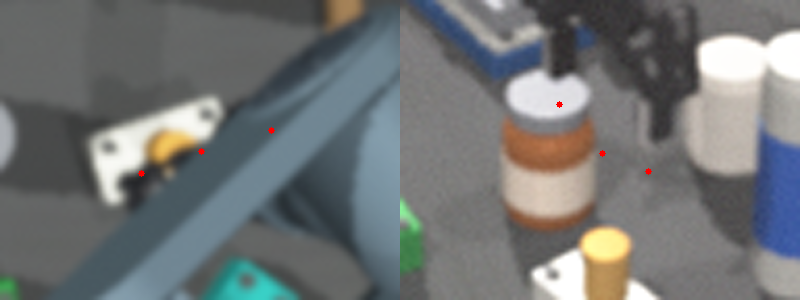

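The side crop shows the two finger tips at about (560,75) and (657,140), roughly 30 crop pixels above my predicted dots. I'll check the tips in depth before going down.

Run:
```python
from h import *
o,M=st();p=np.array(o["eef_pos"])
for c in ["top","side"]:
    im,d=ctrl.camera(c);w=cloud(c,d).reshape(-1,3);w=w[~np.isnan(w[:,0])]
    l=(w-p)@M
    k=(abs(l[:,0])<.03)&(abs(l[:,1])<.08)&(l[:,2]<.03)&(l[:,2]>-.08)
    print(c,k.sum())
    for sgn in (-1,1):
        f=l[k&(l[:,1]*sgn>.02)]
        if len(f)<5: continue
        print(sgn,"zmax",np.percentile(f[:,2],[90,97,100]).round(4))
        f=f[f[:,2]>-.05]; 
        if len(f): print(len(f),"x",np.percentile(f[:,0],[3,50,97]).round(4),"y",np.percentile(f[:,1],[3,50,97]).round(4))
```

```text
t 2.15 p [ 0.4473 -0.3529  0.1512] op 1.0 F [-0.   0.8  0.3] g 0.0
x [ 0.946  0.325 -0.001] y [ 0.325 -0.946 -0.   ] z [-0.001  0.    -1.   ]
top 4
side 193
-1 zmax [-0.0429 -0.0399 -0.0387]
28 x [-0.0124 -0.0045  0.0086] y [-0.0492 -0.0435 -0.0399]
1 zmax [-0.0448 -0.0404 -0.0367]
19 x [-0.0124 -0.0077  0.0044] y [0.0457 0.0505 0.0572]
```

Call:
apply_moves([
  {"jaw": 1,"offset": [0,0,50],"rot": [0,0,0]},
  {"jaw": 1,"offset": [0,0,40],"rot": [0,0,0]},
  {"jaw": 1,"offset": [0,0,19],"rot": [0,0,0]},
  {"jaw": 1,"offset": [0,0,0],"rot": [0,0,0]},
  {"jaw": 0.6,"offset": [0,0,0],"rot": [0,0,0]},
])

```text
time_s: 2.88
eef_pos: [0.4481, -0.3547, 0.0444]
eef_rot: [0.001, 0.986, 0.164, 0.001]
wrist_force: [0.3, 0.1, 0.9]
opening: 0.816
grasp_force: 0.0
```

Call:
apply_moves([
  {"jaw": 0.2,"offset": [0,0,0],"rot": [0,0,0]},
  {"jaw": 0,"offset": [0,0,0],"rot": [0,0,0]},
  {"jaw": 0,"offset": [0,0,0],"rot": [0,0,0]},
  {"jaw": 0,"offset": [0,0,0],"rot": [0,0,0]},
  {"jaw": 0,"offset": [0,0,0],"rot": [0,0,0]},
])

```text
time_s: 3.5
eef_pos: [0.4478, -0.3535, 0.0437]
eef_rot: [0.001, 0.986, 0.164, 0.0]
wrist_force: [-1.7, 2.7, 5.8]
opening: 0.342
grasp_force: 58.8
```

Run:
```python
from h import *
o,M=st();p=np.array(o["eef_pos"])
ims=[]
for c in ["top","side"]:
    im,d=ctrl.camera(c);w=cloud(c,d);x,y,z=w[...,0],w[...,1],w[...,2]
    for nm,z0,z1 in (("block",.03,.04),):
        m=(abs(x-.447)<.06)&(abs(y+.351)<.07)&(z>z0)&(z<z1)
        r=cv2.minAreaRect(w[m][:,:2].astype(np.float32)*1000);print(c,nm,m.sum(),np.round(r[0],1),np.round(r[1],1),round(r[2],1))
    ims.append(im)
cv2.imwrite("pics/grip.png",cv2.resize(ims[1][240:312,220:316,::-1],(640,480),interpolation=cv2.INTER_CUBIC))
```

```text
t 3.5 p [ 0.4478 -0.3535  0.0437] op 0.342 F [-1.7  2.7  5.8] g 58.8
x [0.946 0.324 0.   ] y [ 0.324 -0.946  0.001] z [ 0.001 -0.001 -1.   ]
top block 140 [ 460.2 -325.5] [37.3 86.8] 48.5
side block 329 [ 445.2 -355. ] [ 53.4 105.6] 23.9
```

View pics/grip.png

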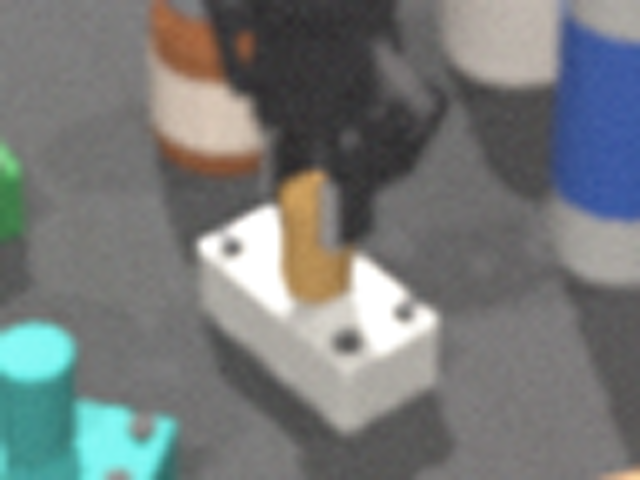

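Side view: the pads hold the upper half of the brass neck. The block is flat on the bench at crop (320,330). Next I lift and turn.

Call:
apply_moves([
  {"jaw": 0,"offset": [0,0,-25],"rot": [0,0,0]},
  {"jaw": 0,"offset": [0,0,-45],"rot": [0,0,0]},
  {"jaw": 0,"offset": [0,0,-30],"rot": [0,0,-10.6]},
  {"jaw": 0,"offset": [0,0,-20],"rot": [0,0,-10.6]},
  {"jaw": 0,"offset": [0,0,-10],"rot": [0,0,-10.6]},
])

```text
time_s: 4.22
eef_pos: [0.4473, -0.3531, 0.1734]
eef_rot: [0.0, 0.902, 0.431, 0.0]
wrist_force: [0.2, 0.6, -4.6]
opening: 0.343
grasp_force: 60.6
```

Call:
apply_moves([
  {"jaw": 0,"offset": [0,0,0],"rot": [0,0,-10.6]},
  {"jaw": 0,"offset": [0,0,0],"rot": [0,0,-10.6]},
  {"jaw": 0,"offset": [0,0,0],"rot": [0,0,-10.6]},
  {"jaw": 0,"offset": [0,0,0],"rot": [0,0,-10.6]},
  {"jaw": 0,"offset": [0,0,0],"rot": [0,0,-10.6]},
])

```text
time_s: 4.85
eef_pos: [0.4468, -0.3524, 0.1716]
eef_rot: [-0.001, 0.615, 0.788, 0.0]
wrist_force: [-0.4, -0.0, -4.5]
opening: 0.342
grasp_force: 60.6
```

Call:
apply_moves([
  {"jaw": 0,"offset": [25,7,0],"rot": [0,0,0]},
  {"jaw": 0,"offset": [45,14,0],"rot": [0,0,0]},
  {"jaw": 0,"offset": [50,15,0],"rot": [0,0,0]},
  {"jaw": 0,"offset": [50,15,0],"rot": [0,0,0]},
  {"jaw": 0,"offset": [50,15,0],"rot": [0,0,0]},
])

```text
time_s: 5.48
eef_pos: [0.4586, -0.1218, 0.1719]
eef_rot: [-0.001, 0.618, 0.786, 0.0]
wrist_force: [0.7, 0.0, -4.6]
opening: 0.345
grasp_force: 60.5
```

Call:
apply_moves([
  {"jaw": 0,"offset": [50,15,0],"rot": [0,0,0]},
  {"jaw": 0,"offset": [50,15,0],"rot": [0,0,0]},
  {"jaw": 0,"offset": [50,15,0],"rot": [0,0,0]},
  {"jaw": 0,"offset": [50,15,0],"rot": [0,0,0]},
  {"jaw": 0,"offset": [40,10,0],"rot": [0,0,0]},
])

```text
time_s: 6.1
eef_pos: [0.4697, 0.1281, 0.172]
eef_rot: [-0.0, 0.617, 0.787, -0.0]
wrist_force: [2.1, -1.0, -5.2]
opening: 0.343
grasp_force: 60.5
```

```bash
cat >> h.py <<'E'
A=np.radians(103.7);U=np.array([np.cos(A),np.sin(A),0]);V=np.array([np.sin(A),-np.cos(A),0]);K0=np.array([.4991,.0334,0])
def slide(p): d=np.array(p)-K0; return np.round([d@U*1000,d@V*1000,p[2]*1000],1)
E
python3 - <<'E'
from h import *
for i in range(3):
    o,M=st(); print("s,t,z",slide(o["eef_pos"])); 
    if i<2: im,d=ctrl.camera(["top","side"][i]); cv2.imwrite(f"pics/c{i}.png",cv2.resize(im[110:254,130:322,::-1],(640,480))); w=cloud("top" if i==0 else "side",d); print(np.nanpercentile(w[(abs(w[...,0]-.473)<.06)&(abs(w[...,1]-.141)<.07)&(w[...,2]>.07)&(w[...,2]<.2)][:,2],[1,5,50]) )
E
```

```text
t 6.1 p [0.4697 0.1281 0.172 ] op 0.343 F [ 2.1 -1.  -5.2] g 60.5
x [-0.238  0.971  0.   ] y [ 0.971  0.238 -0.001] z [-0.001  0.    -1.   ]
s,t,z [ 99.   -6.1 172. ]
[0.07121346 0.1371157  0.16454557]
t 6.15 p [0.4692 0.1323 0.172 ] op 0.341 F [-3.2  6.6 -4.7] g 60.5
x [-0.239  0.971  0.004] y [ 0.971  0.239 -0.   ] z [-0.001  0.004 -1.   ]
s,t,z [103.1  -5.7 172. ]
[0.12868344 0.13171282 0.16047719]
t 6.2 p [0.4693 0.1298 0.1719] op 0.344 F [ 0.7 -0.8 -4.7] g 60.5
x [-0.241  0.971  0.002] y [ 0.971  0.241 -0.001] z [-0.001  0.002 -1.   ]
s,t,z [100.7  -6.1 171.9]
```

View pics/c1.png

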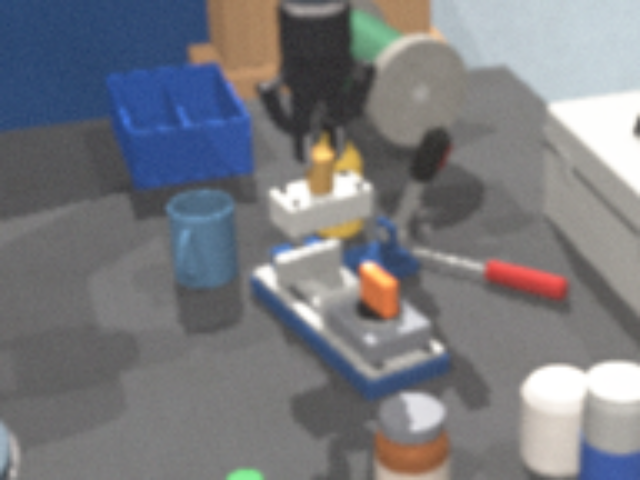

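Call:
apply_moves([
  {"jaw": 0,"offset": [5,3,0],"rot": [0,0,0]},
  {"jaw": 0,"offset": [5,3,15],"rot": [0,0,0]},
  {"jaw": 0,"offset": [0,0,20],"rot": [0,0,0]},
  {"jaw": 0,"offset": [0,0,15],"rot": [0,0,0]},
  {"jaw": 0,"offset": [0,0,0],"rot": [0,0,0]},
])

```text
time_s: 6.82
eef_pos: [0.4727, 0.1365, 0.1205]
eef_rot: [-0.001, 0.618, 0.786, -0.001]
wrist_force: [-0.1, -0.7, -4.2]
opening: 0.341
grasp_force: 60.4
```

Run:
```python
from h import *
o,M=st(); print("s,t,z",slide(o["eef_pos"]))
im,d=ctrl.camera("side"); w=cloud("side",d); D=w-np.array([.4973,.0308,0]); s=D@U;t=D@V;z=w[...,2]
st()
for z0,z1 in ((.104,.116),(.116,.17)):
    m=(abs(s-.11)<.06)&(abs(t)<.08)&(z>z0)&(z<z1)
    if z0<.11: r=cv2.minAreaRect(np.stack([s[m],t[m]],1).astype(np.float32)*1000);print(m.sum(),r, np.percentile(z[m],[5,50,95]))
m=(abs(s-.11)<.05)&(abs(t)<.06)&(z>.068)&(z<.104);print("front s",np.percentile(s[m],[2,50]),"t",np.percentile(t[m],[1,99]),"z",np.percentile(z[m],[1,50]))
h=cv2.cvtColor(im,cv2.COLOR_RGB2HSV)
m=(h[...,0]>10)&(h[...,0]<30)&(h[...,1]>120)&(abs(s-.11)<.04)&(abs(t)<.04)&(z>.115);print("neck",m.sum(),np.median(s[m]),np.median(t[m]),np.percentile(t[m],[3,97]),np.percentile(s[m],[3,97]))
cv2.imwrite(f"pics/c2.png",cv2.resize(im[150:246,170:298,::-1],(640,480)))
```

```text
t 6.83 p [0.4727 0.1365 0.1205] op 0.341 F [-0.1 -0.7 -4.2] g 60.4
x [-0.235  0.972  0.001] y [ 0.972  0.235 -0.004] z [-0.004 -0.    -1.   ]
s,t,z [106.5  -1.3 120.5]
t 6.88 p [0.4736 0.1367 0.1216] op 0.344 F [-0.6  0.2 -4.7] g 60.4
x [-0.236  0.972  0.   ] y [ 0.972  0.236 -0.002] z [-0.002 -0.    -1.   ]
183 ((107.46878814697266, -1.4019241333007812), (101.13871765136719, 55.74584197998047), 89.15931701660156) [0.10503102 0.11167524 0.11549676]
front s [0.07947388 0.08585069] t [-0.05243866  0.0457804 ] z [0.07729229 0.09164009]
neck 95 0.09893751618201714 -0.0008735185377185089 [-0.01382393  0.01635372] [0.09044066 0.11897683]
```

View pics/c2.png

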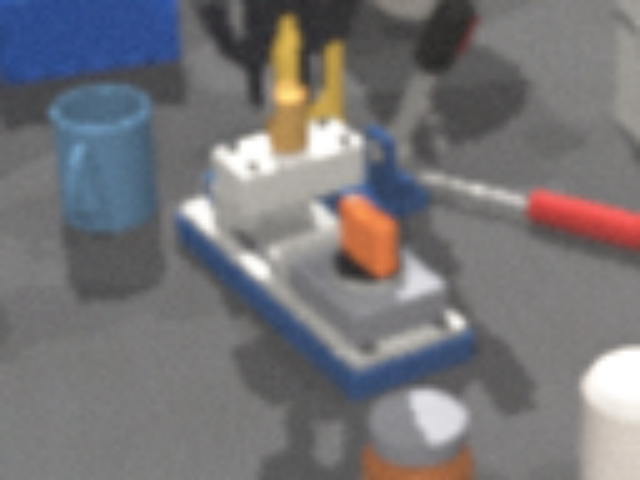

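Side crop: the housing hangs level between the jaws, at (290,180), with its long side across the bed. I lower it now.

Call:
apply_moves([
  {"jaw": 0,"offset": [4,1,15],"rot": [0,0,0]},
  {"jaw": 0,"offset": [0,0,16],"rot": [0,0,0]},
  {"jaw": 0,"offset": [0,0,10],"rot": [0,0,0]},
  {"jaw": 0,"offset": [0,0,4],"rot": [0,0,0]},
  {"jaw": 0,"offset": [0,0,0],"rot": [0,0,0]},
])

```text
time_s: 7.5
eef_pos: [0.474, 0.1412, 0.0771]
eef_rot: [-0.0, 0.618, 0.786, -0.0]
wrist_force: [-0.3, 1.0, -4.1]
opening: 0.341
grasp_force: 60.5
```

Run:
```python
from h import *
for i in range(2):
  o,M=st(); print("s,t,z",slide(o["eef_pos"])); ctrl.camera("side")
```

```text
t 7.5 p [0.474  0.1412 0.0771] op 0.341 F [-0.3  1.  -4.1] g 60.5
x [-0.237  0.972  0.   ] y [ 0.972  0.237 -0.001] z [-0.001 -0.    -1.   ]
s,t,z [110.7   1.1  77.1]
t 7.55 p [0.4743 0.1412 0.0775] op 0.339 F [-0.3 -0.4 -3.8] g 60.5
x [-0.236  0.972 -0.   ] y [0.972 0.236 0.   ] z [ 0. -0. -1.]
s,t,z [110.6   1.5  77.5]
```

Call:
apply_moves([
  {"jaw": 0,"offset": [0,0,1.5],"rot": [0,0,0]},
  {"jaw": 0,"offset": [0,0,1],"rot": [0,0,0]},
  {"jaw": 0,"offset": [0,0,0.5],"rot": [0,0,0]},
  {"jaw": 0,"offset": [0,0,0],"rot": [0,0,0]},
  {"jaw": 0,"offset": [0,0,0],"rot": [0,0,0]},
])

```text
time_s: 8.22
eef_pos: [0.4741, 0.1412, 0.0744]
eef_rot: [-0.0, 0.618, 0.786, 0.0]
wrist_force: [-0.1, 0.5, -4.5]
opening: 0.343
grasp_force: 60.5
```

Call:
apply_moves([
  {"jaw": 0,"offset": [0,0,0.5],"rot": [0,0,0]},
  {"jaw": 0,"offset": [0,0,0.5],"rot": [0,0,0]},
  {"jaw": 0,"offset": [0,0,0.5],"rot": [0,0,0]},
  {"jaw": 0,"offset": [0,0,0],"rot": [0,0,0]},
  {"jaw": 0,"offset": [0,0,0],"rot": [0,0,0]},
])

```text
time_s: 8.85
eef_pos: [0.4741, 0.1412, 0.0739]
eef_rot: [0.0, 0.618, 0.786, -0.0]
wrist_force: [-5.9, -1.7, 7.2]
opening: 0.341
grasp_force: 61.9
```

Call:
apply_moves([
  {"jaw": 0.4,"offset": [0,0,0],"rot": [0,0,0]},
  {"jaw": 0.6,"offset": [0,0,0],"rot": [0,0,0]},
  {"jaw": 0.8,"offset": [0,0,0],"rot": [0,0,0]},
  {"jaw": 1,"offset": [0,0,0],"rot": [0,0,0]},
  {"jaw": 1,"offset": [0,0,0],"rot": [0,0,0]},
])

```text
time_s: 9.48
eef_pos: [0.4741, 0.1412, 0.0728]
eef_rot: [0.0, 0.618, 0.786, -0.0]
wrist_force: [0.7, -0.9, -0.1]
opening: 0.998
grasp_force: 0.0
```

Call:
apply_moves([
  {"jaw": 1,"offset": [0,0,-10],"rot": [0,0,0]},
  {"jaw": 1,"offset": [0,0,-30],"rot": [0,0,0]},
  {"jaw": 1,"offset": [0,0,-50],"rot": [0,0,0]},
  {"jaw": 1,"offset": [-20,0,-10],"rot": [0,0,0]},
  {"jaw": 1,"offset": [-30,0,0],"rot": [0,0,0]},
])

```text
time_s: 10.1
eef_pos: [0.4872, 0.0927, 0.1755]
eef_rot: [0.002, 0.617, 0.787, 0.001]
wrist_force: [0.7, 0.2, -1.1]
opening: 1.001
grasp_force: 0.0
```

Run:
```python
from h import *
o,M=st(); print("s,t,z",slide(o["eef_pos"]))
for c,k in (("side",[.4973,.0308,0]),("top",[.5009,.0359,0])):
    im,d=ctrl.camera(c); w=cloud(c,d); D=w-np.array(k); s=D@U;t=D@V;z=w[...,2]
    m=(abs(s-.111)<.034)&(abs(t)<.06)&(z>.0695)&(z<.09)
    if m.sum()>20:
        r=cv2.minAreaRect(np.stack([s[m],t[m]],1).astype(np.float32)*1000);print(c,m.sum(),r)
        m=(abs(s-.111)<.034)&(abs(t)<.06)&(z>.057)&(z<.075)
        r=cv2.minAreaRect(np.stack([s[m],t[m]],1).astype(np.float32)*1000);print(c,m.sum(),r,np.median(z[m]))
o,M=st(); print("s,t,z",slide(o["eef_pos"]))
```

```text
t 10.1 p [0.4872 0.0927 0.1755] op 1.001 F [ 0.7  0.2 -1.1] g 0.0
x [-0.238  0.971 -0.001] y [0.971 0.238 0.004] z [ 0.004 -0.    -1.   ]
s,t,z [ 60.4   2.5 175.5]
side 52 ((108.716552734375, -1.3899650573730469), (77.66529083251953, 48.24396514892578), 81.50908660888672)
side 202 ((111.40534210205078, 0.2775726318359375), (101.98335266113281, 57.30265426635742), 86.33026885986328) 0.06531488349191328
t 10.2 p [0.4869 0.0908 0.1742] op 1.0 F [-0.2  1.4 -0.4] g 0.0
x [-0.234  0.972 -0.001] y [0.972 0.234 0.002] z [ 0.002 -0.001 -1.   ]
s,t,z [ 58.6   1.8 174.2]
```

Call:
apply_moves([
  {"jaw": 1,"offset": [-30,-1,0],"rot": [0,0,0]},
  {"jaw": 1,"offset": [-30,-1,0],"rot": [0,0,0]},
  {"jaw": 1,"offset": [0,0,20],"rot": [0,0,0]},
  {"jaw": 0.7,"offset": [0,0,20],"rot": [0,0,0]},
  {"jaw": 0.7,"offset": [0,0,0],"rot": [0,0,0]},
])

```text
time_s: 10.82
eef_pos: [0.4967, 0.0346, 0.1316]
eef_rot: [-0.002, 0.618, 0.786, -0.001]
wrist_force: [-0.4, 0.3, 0.9]
opening: 0.701
grasp_force: 0.0
```

Run:
```python
from h import *
for i in range(3):
  o,M=st(); print("s,t,z",slide(o["eef_pos"]));
  if i<2: im,d=ctrl.camera("side")
cv2.imwrite(f"pics/c3.png",cv2.resize(im[150:246,170:298,::-1],(640,480)));print(o["q"])
```

```text
t 10.82 p [0.4967 0.0346 0.1316] op 0.701 F [-0.4  0.3  0.9] g 0.0
x [-0.236  0.972  0.002] y [ 0.972  0.236 -0.003] z [-0.003  0.001 -1.   ]
s,t,z [  1.7  -2.1 131.6]
t 10.88 p [0.4976 0.0345 0.1327] op 0.701 F [0.5 0.4 0.1] g 0.0
x [-0.237  0.972  0.001] y [ 0.972  0.237 -0.001] z [-0.002  0.001 -1.   ]
s,t,z [  1.4  -1.2 132.7]
t 10.93 p [0.4983 0.0343 0.1335] op 0.699 F [-0.1  0.3  0.5] g 0.0
x [-0.237  0.972  0.   ] y [0.972 0.237 0.   ] z [ 0.  0. -1.]
s,t,z [  1.1  -0.5 133.5]
[-1.69495929e-01  9.40498701e-02  1.86379423e+00  2.17407853e-04
  1.18355102e+00 -4.08644742e-01]
```

View pics/c3.png

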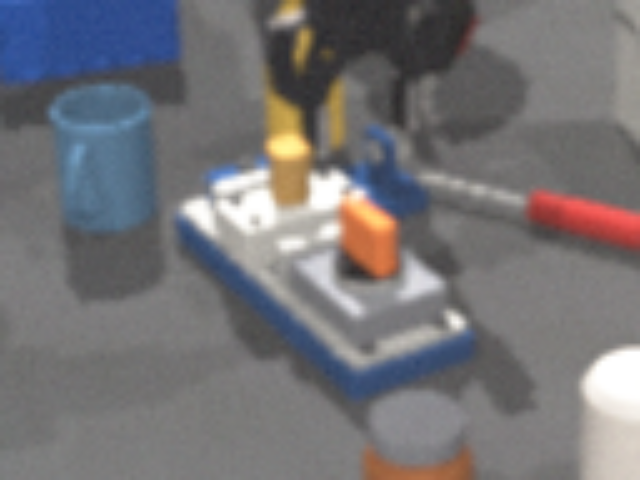

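The housing stands on the bed between the jaws at crop (290,200). The fingers, with tips at about (320,145) and (405,130), straddle the knob bar from above, so I go down and grip it.

Call:
apply_moves([
  {"jaw": 0.6,"offset": [-1,0,25],"rot": [0,0,0]},
  {"jaw": 0.6,"offset": [0,0,25],"rot": [0,0,0]},
  {"jaw": 0.6,"offset": [0,0,9],"rot": [0,0,0]},
  {"jaw": 0.6,"offset": [0,0,0],"rot": [0,0,0]},
  {"jaw": 0.3,"offset": [0,0,0],"rot": [0,0,0]},
])

```text
time_s: 11.55
eef_pos: [0.4994, 0.0328, 0.0751]
eef_rot: [0.001, 0.618, 0.786, 0.0]
wrist_force: [0.4, 0.2, 0.0]
opening: 0.402
grasp_force: 0.0
```

Call:
apply_moves([
  {"jaw": 0,"offset": [0,0,0],"rot": [0,0,0]},
  {"jaw": 0,"offset": [0,0,0],"rot": [0,0,0]},
  {"jaw": 0,"offset": [0,0,0],"rot": [0,0,0]},
  {"jaw": 0,"offset": [0,0,0],"rot": [0,0,0]},
  {"jaw": 0,"offset": [0,0,0],"rot": [0,0,0]},
])

```text
time_s: 12.18
eef_pos: [0.4997, 0.0329, 0.0752]
eef_rot: [0.001, 0.618, 0.786, 0.001]
wrist_force: [0.8, 1.0, 6.1]
opening: 0.165
grasp_force: 61.2
```

Run:
```python
from h import *
o,M=st(); print("s,t,z",slide(o["eef_pos"]),o["torque"])
# plan: n rows of 10 deg, offset pre-rotation axes (mid yaw)
for i in range(15):
    th=np.radians(10*i); d=16*np.radians(10); print(i,round(d*np.cos(th),1),round(-d*np.sin(th),1), "post",round(d*np.cos(th+np.radians(10)),1),round(-d*np.sin(th+np.radians(10)),1))
```

```text
t 12.18 p [0.4997 0.0329 0.0752] op 0.165 F [0.8 1.  6.1] g 61.2
x [-0.237  0.972 -0.001] y [0.972 0.237 0.003] z [ 0.003 -0.    -1.   ]
s,t,z [-0.7  0.5 75.2] [ 0.21262816 -0.1291406   0.03293746]
0 2.8 -0.0 post 2.8 -0.5
1 2.8 -0.5 post 2.6 -1.0
2 2.6 -1.0 post 2.4 -1.4
3 2.4 -1.4 post 2.1 -1.8
4 2.1 -1.8 post 1.8 -2.1
5 1.8 -2.1 post 1.4 -2.4
6 1.4 -2.4 post 1.0 -2.6
7 1.0 -2.6 post 0.5 -2.8
8 0.5 -2.8 post 0.0 -2.8
9 0.0 -2.8 post -0.5 -2.8
10 -0.5 -2.8 post -1.0 -2.6
11 -1.0 -2.6 post -1.4 -2.4
12 -1.4 -2.4 post -1.8 -2.1
13 -1.8 -2.1 post -2.1 -1.8
14 -2.1 -1.8 post -2.4 -1.4
```

Call:
apply_moves([
  {"jaw": 0,"offset": [2.8,0,0],"rot": [0,0,10]},
  {"jaw": 0,"offset": [2.8,-0.5,0],"rot": [0,0,10]},
  {"jaw": 0,"offset": [2.6,-1,0],"rot": [0,0,10]},
  {"jaw": 0,"offset": [2.4,-1.4,0],"rot": [0,0,10]},
  {"jaw": 0,"offset": [2.1,-1.8,0],"rot": [0,0,10]},
])

```text
time_s: 12.8
eef_pos: [0.4964, 0.0465, 0.0752]
eef_rot: [0.001, 0.893, 0.449, 0.001]
wrist_force: [1.6, 0.8, 6.3]
opening: 0.166
grasp_force: 61.2
```

Run:
```python
from h import *
o,M=st(); print("s,t,z",slide(o["eef_pos"]),np.round(o["torque"],2),"yaw",np.degrees(np.arctan2(M[1,0],M[0,0])))
```

```text
t 12.8 p [0.4964 0.0465 0.0752] op 0.166 F [1.6 0.8 6.3] g 61.2
x [0.597 0.802 0.002] y [ 0.802 -0.597  0.003] z [ 0.003 -0.    -1.   ]
s,t,z [13.4  0.4 75.2] [ 0.25 -0.1   0.09] yaw 53.36804435816033
```

Tracking is clean: 50° of turn gave 14 mm of travel.

Call:
apply_moves([
  {"jaw": 0,"offset": [1.8,-2.1,0],"rot": [0,0,10]},
  {"jaw": 0,"offset": [1.4,-2.4,0],"rot": [0,0,10]},
  {"jaw": 0,"offset": [1,-2.6,0],"rot": [0,0,10]},
  {"jaw": 0,"offset": [0.5,-2.8,0],"rot": [0,0,10]},
  {"jaw": 0,"offset": [0,-2.8,0],"rot": [0,0,10]},
])

```text
time_s: 13.42
eef_pos: [0.493, 0.0601, 0.0752]
eef_rot: [0.0, 1.0, 0.029, 0.001]
wrist_force: [-0.2, 1.1, 6.1]
opening: 0.166
grasp_force: 61.3
```

Run:
```python
from h import *
o,M=st(); print("s,t,z",slide(o["eef_pos"]),np.round(o["torque"],2),"yaw",np.degrees(np.arctan2(M[1,0],M[0,0])))
```

```text
t 13.43 p [0.493  0.0601 0.0752] op 0.166 F [-0.2  1.1  6.1] g 61.3
x [0.998 0.059 0.003] y [ 0.059 -0.998  0.   ] z [ 0.003 -0.    -1.   ]
s,t,z [27.4  0.4 75.2] [0.18 0.01 0.17] yaw 3.374958144632831
```

Call:
apply_moves([
  {"jaw": 0,"offset": [-0.3,-1.7,0],"rot": [0,0,6]},
  {"jaw": 0,"offset": [-0.5,-1.6,0],"rot": [0,0,6]},
  {"jaw": 0,"offset": [-0.6,-1.6,0],"rot": [0,0,6]},
  {"jaw": 0,"offset": [-0.8,-1.5,0],"rot": [0,0,6]},
  {"jaw": 0,"offset": [-0.5,-0.7,0],"rot": [0,0,3]},
])

```text
time_s: 14.05
eef_pos: [0.4912, 0.0674, 0.0752]
eef_rot: [-0.0, 0.979, -0.203, 0.001]
wrist_force: [0.2, 0.2, 6.1]
opening: 0.164
grasp_force: 61.3
```

Run:
```python
from h import *
o,M=st(); print("s,t,z",slide(o["eef_pos"]),np.round(o["torque"],2),"yaw",np.degrees(np.arctan2(M[1,0],M[0,0])))
```

```text
t 14.05 p [0.4912 0.0674 0.0752] op 0.164 F [0.2 0.2 6.1] g 61.3
x [ 0.918 -0.398  0.003] y [-0.398 -0.918 -0.001] z [ 0.003 -0.    -1.   ]
s,t,z [34.9  0.4 75.2] [ 0.07 -0.02  0.14] yaw -23.425727429010568
```

Call:
apply_moves([
  {"jaw": 0,"offset": [-0.5,-0.7,0],"rot": [0,0,3]},
  {"jaw": 0,"offset": [-0.5,-0.6,0],"rot": [0,0,3]},
  {"jaw": 0,"offset": [-0.6,-0.6,0],"rot": [0,0,3]},
  {"jaw": 0,"offset": [0,0,0],"rot": [0,0,0]},
  {"jaw": 0,"offset": [0,0,0],"rot": [0,0,0]},
])

```text
time_s: 14.68
eef_pos: [0.4906, 0.0696, 0.0752]
eef_rot: [0.0, 0.961, -0.278, 0.001]
wrist_force: [1.0, -0.0, 6.4]
opening: 0.165
grasp_force: 61.4
```

```bash
cat > k.py <<'E'
from h import *
o,M=st(); print("s,t,z",slide(o["eef_pos"]),np.round(o["torque"],2),"yaw",np.degrees(np.arctan2(M[1,0],M[0,0])))
E
python3 k.py
```

```text
t 14.68 p [0.4906 0.0696 0.0752] op 0.165 F [ 1.  -0.   6.4] g 61.4
x [ 0.846 -0.534  0.003] y [-0.534 -0.846 -0.001] z [ 0.003 -0.001 -1.   ]
s,t,z [37.2  0.4 75.2] [-0.01 -0.06  0.46] yaw -32.256063300519564
```

Call:
apply_moves([
  {"jaw": 0,"offset": [-0.3,-0.3,0],"rot": [0,0,2]},
  {"jaw": 0,"offset": [-0.3,-0.3,0],"rot": [0,0,2]},
  {"jaw": 0,"offset": [0,0,0],"rot": [0,0,2]},
  {"jaw": 0,"offset": [0,0,0],"rot": [0,0,0]},
  {"jaw": 0,"offset": [0,0,0],"rot": [0,0,0]},
])

```text
time_s: 15.3
eef_pos: [0.4906, 0.0697, 0.0752]
eef_rot: [0.001, 0.945, -0.326, 0.002]
wrist_force: [-0.5, -3.1, 5.3]
opening: 0.167
grasp_force: 81.3
```

```bash
cat >> k.py <<'E'
for c in ("side",):
    im,d=ctrl.camera(c); w=cloud(c,d); D=w-np.array([.4973,.0308,0]); s=D@U;t=D@V;z=w[...,2]
    h=cv2.cvtColor(im,cv2.COLOR_RGB2HSV)
    m=(h[...,0]>10)&(h[...,0]<30)&(h[...,1]>120)&(abs(s-.115)<.04)&(abs(t)<.03)&(z>.1)&(z<.12);print("neck top s,t",m.sum(),np.median(s[m]),np.median(t[m]))
    m=(s>.07)&(s<.20)&(abs(t)<.06)&(z>.055)&(z<.075)
    r=cv2.minAreaRect(np.stack([s[m],t[m]],1).astype(np.float32)*1000);print(c,m.sum(),r)
    cv2.imwrite("pics/k.png",cv2.resize(im[150:222,180:276,::-1],(640,480),interpolation=cv2.INTER_CUBIC))
E
python3 k.py
```

```text
t 15.3 p [0.4906 0.0697 0.0752] op 0.167 F [-0.5 -3.1  5.3] g 81.3
x [ 0.788 -0.616  0.004] y [-0.616 -0.788  0.001] z [ 0.003 -0.003 -1.   ]
s,t,z [37.2  0.4 75.2] [-0.56 -0.15  2.05] yaw -38.025149763369896
neck top s,t 23 0.1135751681110175 -0.0019974318959350592
side 233 ((133.17861938476562, -7.872947692871094), (134.85858154296875, 79.03559112548828), 22.143436431884766)
```

View pics/k.png

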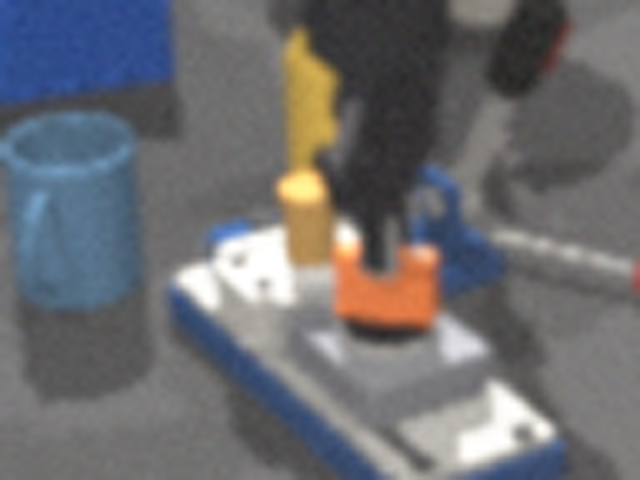

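Side crop: the moving jaw has pushed the housing against the fixed jaw and the moment stalled at 2 N·m, so it is clamped. I let go of the knob, rise and unwind the wrist.

Call:
apply_moves([
  {"jaw": 0.3,"offset": [0,0,0],"rot": [0,0,-2]},
  {"jaw": 0.6,"offset": [0,0,0],"rot": [0,0,0]},
  {"jaw": 0.7,"offset": [0,0,0],"rot": [0,0,0]},
  {"jaw": 0.7,"offset": [0,0,-30],"rot": [0,0,0]},
  {"jaw": 0.7,"offset": [0,0,-50],"rot": [0,0,0]},
])

```text
time_s: 15.98
eef_pos: [0.4873, 0.0709, 0.1529]
eef_rot: [0.0, 0.95, -0.312, -0.002]
wrist_force: [1.9, 0.6, 0.2]
opening: 0.703
grasp_force: 0.0
```

Call:
apply_moves([
  {"jaw": 1,"offset": [0,0,-50],"rot": [0,0,-10]},
  {"jaw": 1,"offset": [0,0,-50],"rot": [0,0,-10]},
  {"jaw": 1,"offset": [0,0,-30],"rot": [0,0,-10]},
  {"jaw": 1,"offset": [0,0,0],"rot": [0,0,-10]},
  {"jaw": 1,"offset": [0,0,0],"rot": [0,0,-10]},
])

```text
time_s: 16.6
eef_pos: [0.4893, 0.0708, 0.2843]
eef_rot: [0.0, 0.993, 0.122, 0.0]
wrist_force: [0.1, -0.3, -0.1]
opening: 0.998
grasp_force: 0.0
```

Call:
apply_moves([
  {"jaw": 1,"offset": [0,0,0],"rot": [0,0,-10]},
  {"jaw": 1,"offset": [0,0,0],"rot": [0,0,-10]},
  {"jaw": 1,"offset": [0,0,0],"rot": [0,0,-10]},
  {"jaw": 1,"offset": [0,0,0],"rot": [0,0,-10]},
  {"jaw": 1,"offset": [0,0,0],"rot": [0,0,-10]},
])

```text
time_s: 17.23
eef_pos: [0.489, 0.0708, 0.2836]
eef_rot: [-0.0, 0.848, 0.53, -0.0]
wrist_force: [-0.3, -0.2, 0.1]
opening: 1.001
grasp_force: 0.0
```

Call:
apply_moves([
  {"jaw": 1,"offset": [0,0,0],"rot": [0,0,-10]},
  {"jaw": 1,"offset": [0,0,0],"rot": [0,0,-10]},
  {"jaw": 1,"offset": [0,0,0],"rot": [0,0,-10]},
  {"jaw": 1,"offset": [0,0,0],"rot": [0,0,-10]},
  {"jaw": 1,"offset": [0,0,0],"rot": [0,0,0]},
])

```text
time_s: 17.85
eef_pos: [0.489, 0.0708, 0.2837]
eef_rot: [-0.0, 0.619, 0.786, -0.0]
wrist_force: [-0.8, 0.4, 0.5]
opening: 0.995
grasp_force: 0.0
```

Run:
```python
from h import *
o,M=st(); print("s,t,z",slide(o["eef_pos"]),"yaw",np.degrees(np.arctan2(M[1,0],M[0,0])),np.round(o["q"],2))
f=[]
for c,k in (("side",[.4973,.0308,0]),("top",[.5009,.0359,0])):
    im,d=ctrl.camera(c); w=cloud(c,d); D=w-np.array(k); s=D@U;t=D@V;z=w[...,2]
    m=(s>.07)&(s<.135)&(abs(t)<.06)&(z>.057)&(z<.075)
    print(c,"block+jaw",m.sum(), cv2.minAreaRect(np.stack([s[m],t[m]],1).astype(np.float32)*1000) if m.sum()>10 else 0)
    m=(abs(t-.13)<.045)&(s>.04)&(s<.19)&(z>.06)&(z<.25)
    for z0 in np.arange(.06,.22,.015):
        q=m&(z>=z0)&(z<z0+.015)
        if q.sum()>2: print(round(z0+.0075,4),q.sum(),"s",np.percentile(s[q]*1000,[5,50,95]).round(),"t",np.percentile(t[q]*1000,[5,50,95]).round())
    f.append(cv2.resize(im[110:218,150:294,::-1],(400,300),interpolation=cv2.INTER_CUBIC))
cv2.imwrite("pics/lev.png",np.hstack(f))
```

```text
t 17.85 p [0.489  0.0708 0.2837] op 0.995 F [-0.8  0.4  0.5] g 0.0
x [-0.235  0.972  0.   ] y [ 0.972  0.235 -0.   ] z [-0.  0. -1.]
s,t,z [ 38.7  -0.9 283.7] yaw 103.57448418032357 [-0.1  -0.06  1.71  0.    1.5  -0.33]
side block+jaw 159 ((102.9788589477539, 1.082000732421875), (104.36186981201172, 63.636573791503906), 89.8528823852539)
0.0675 32 s [129. 153. 170.] t [118. 137. 145.]
0.0825 22 s [134. 149. 162.] t [125. 131. 142.]
0.0975 12 s [133. 144. 153.] t [126. 129. 132.]
0.1125 14 s [129. 133. 144.] t [125. 128. 135.]
0.1275 8 s [115. 124. 134.] t [123. 129. 135.]
0.1425 21 s [102. 107. 127.] t [116. 124. 136.]
0.1575 29 s [ 95. 100. 118.] t [117. 124. 148.]
0.1725 29 s [ 85.  90. 113.] t [116. 123. 147.]
0.1875 29 s [ 77.  84. 104.] t [118. 122. 140.]
0.2025 34 s [74. 83. 91.] t [117. 127. 139.]
top block+jaw 2 0
0.0825 10 s [159. 163. 168.] t [135. 139. 142.]
0.0975 8 s [147. 152. 156.] t [130. 137. 141.]
0.1125 11 s [137. 142. 148.] t [124. 129. 136.]
0.1275 7 s [132. 135. 139.] t [126. 129. 132.]
0.1425 7 s [112. 126. 128.] t [117. 118. 140.]
0.1575 25 s [111. 121. 126.] t [116. 126. 145.]
0.1725 26 s [ 98. 113. 118.] t [117. 126. 144.]
0.1875 40 s [ 85. 103. 110.] t [117. 132. 147.]
0.2025 90 s [76. 87. 99.] t [118. 129. 141.]
0.2175 3 s [90. 91. 93.] t [123. 125. 129.]
```

View pics/lev.png

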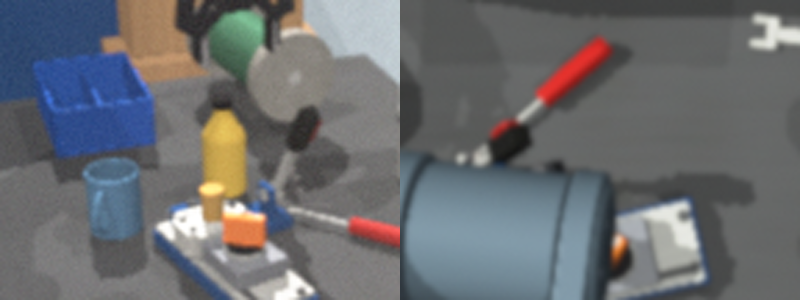

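The lever leans at about 60°, a little below fully up. Its grip is near crop (300,130) on the left, with the red button on the far side, and I fit its centre at s≈103, t≈130, z≈171 mm. I move above it and tilt by 25°.

Call:
apply_moves([
  {"jaw": 1,"offset": [26,33,0],"rot": [0,0,0]},
  {"jaw": 1,"offset": [34,44,5],"rot": [0,0,0]},
  {"jaw": 1,"offset": [34,44,18],"rot": [0,0,0]},
  {"jaw": 1,"offset": [8,11,10],"rot": [0,0,0]},
  {"jaw": 1,"offset": [0,0,0],"rot": [0,-8.5,0]},
])

```text
time_s: 18.58
eef_pos: [0.5938, 0.1989, 0.2491]
eef_rot: [0.059, 0.618, 0.782, -0.048]
wrist_force: [-0.7, -0.5, -0.4]
opening: 0.997
grasp_force: 0.0
```

Call:
apply_moves([
  {"jaw": 1,"offset": [0,0,0],"rot": [0,-8.5,0]},
  {"jaw": 1,"offset": [0,0,0],"rot": [0,-8,0]},
  {"jaw": 1,"offset": [0,0,0],"rot": [0,0,0]},
  {"jaw": 1,"offset": [0,0,0],"rot": [0,0,0]},
  {"jaw": 1,"offset": [0,0,0],"rot": [0,0,0]},
])

```text
time_s: 19.2
eef_pos: [0.5939, 0.1998, 0.2517]
eef_rot: [0.17, 0.604, 0.767, -0.133]
wrist_force: [-0.9, -0.5, 0.1]
opening: 1.002
grasp_force: 0.0
```

Run:
```python
from h import *
for i in range(3):
    o,M=st(); print("s,t,z",slide(o["eef_pos"]),np.round(o["q"],2))
    tgt=K0+.0942*U+.131*V+np.array([0,0,.1507]); print("to go tool mm",(M.T@(tgt-o["eef_pos"])*1000).round(1))
    if i<2: ctrl.camera("side")
```

```text
t 19.2 p [0.5939 0.1998 0.2517] op 1.002 F [-0.9 -0.5  0.1] g 0.0
x [-0.212  0.882 -0.422] y [0.972 0.234 0.001] z [ 0.1   -0.41  -0.907]
s,t,z [139.2 131.5 251.7] [ 0.37  0.35  1.38 -0.43  1.48  0.18]
to go tool mm [  1.7  -0.5 110.5]
t 19.25 p [0.5939 0.1999 0.2517] op 0.998 F [-0.2  0.   0.2] g 0.0
x [-0.212  0.882 -0.422] y [0.972 0.234 0.001] z [ 0.1   -0.41  -0.907]
s,t,z [139.3 131.5 251.7] [ 0.37  0.35  1.38 -0.43  1.48  0.18]
to go tool mm [  1.7  -0.5 110.6]
t 19.3 p [0.5938 0.1999 0.2516] op 1.0 F [ 0.4 -0.4 -0. ] g 0.0
x [-0.212  0.881 -0.422] y [0.972 0.234 0.001] z [ 0.1   -0.41  -0.907]
s,t,z [139.4 131.5 251.6] [ 0.37  0.35  1.38 -0.43  1.48  0.18]
to go tool mm [  1.6  -0.5 110.5]
```

Call:
apply_moves([
  {"jaw": 1,"offset": [1.5,0,30],"rot": [0,0,0]},
  {"jaw": 1,"offset": [0,0,40],"rot": [0,0,0]},
  {"jaw": 1,"offset": [0,0,30],"rot": [0,0,0]},
  {"jaw": 1,"offset": [0,0,10],"rot": [0,0,0]},
  {"jaw": 1,"offset": [0,0,0],"rot": [0,0,0]},
])

```text
time_s: 19.92
eef_pos: [0.6042, 0.1568, 0.1508]
eef_rot: [0.17, 0.604, 0.767, -0.134]
wrist_force: [0.7, 0.5, 0.1]
opening: 0.999
grasp_force: 0.0
```

Run:
```python
from h import *
o,M=st(); print("s,t,z",slide(o["eef_pos"]))
c,k="side",[.4973,.0308,0]
im,d=ctrl.camera(c); w=cloud(c,d); D=w-np.array(k); s=D@U;t=D@V;z=w[...,2]
m=(abs(t-.13)<.02)&(s>.05)&(s<.18)&(z>.06)&(z<.22)
for z0 in np.arange(.06,.22,.015):
    q=m&(z>=z0)&(z<z0+.015)
    if q.sum()>2: print(round(z0+.0075,4),q.sum(),"s",np.percentile(s[q]*1000,[5,50,95]).round(),"t",np.percentile(t[q]*1000,[5,50,95]).round())
```

```text
t 19.93 p [0.6042 0.1568 0.1508] op 0.999 F [0.7 0.5 0.1] g 0.0
x [-0.213  0.881 -0.422] y [ 0.972  0.235 -0.   ] z [ 0.099 -0.411 -0.906]
s,t,z [ 95.  131.3 150.8]
0.0675 33 s [124. 151. 173.] t [121. 137. 143.]
0.0825 22 s [136. 147. 161.] t [126. 132. 142.]
0.0975 11 s [134. 140. 152.] t [124. 127. 130.]
0.1125 16 s [124. 134. 145.] t [124. 127. 132.]
0.1275 9 s [117. 124. 133.] t [125. 128. 135.]
0.1425 21 s [102. 109. 125.] t [117. 122. 138.]
0.1575 28 s [ 95. 100. 116.] t [117. 121. 144.]
0.1725 29 s [ 85.  92. 111.] t [118. 122. 144.]
0.1875 29 s [ 77.  83. 101.] t [116. 123. 140.]
0.2025 33 s [75. 84. 96.] t [117. 127. 139.]
```

No contact and the lever is unmoved. I close on it and work out the arc.

Call:
apply_moves([
  {"jaw": 0.6,"offset": [0,0,0],"rot": [0,0,0]},
  {"jaw": 0.4,"offset": [0,0,0],"rot": [0,0,0]},
  {"jaw": 0.2,"offset": [0,0,0],"rot": [0,0,0]},
  {"jaw": 0,"offset": [0,0,0],"rot": [0,0,0]},
  {"jaw": 0,"offset": [0,0,0],"rot": [0,0,0]},
])

```text
time_s: 20.6
eef_pos: [0.6032, 0.1566, 0.1514]
eef_rot: [0.17, 0.603, 0.767, -0.135]
wrist_force: [-4.5, -1.5, 5.6]
opening: 0.278
grasp_force: 60.4
```

Run:
```python
from h import *
o,M=st(); p=np.array(o["eef_pos"]);print("s,t,z",slide(p),np.round(o["torque"],2))
P=K0+.176*U+.13*V+np.array([0,0,.045])
for b in (5,8):
    Rb=R.from_rotvec(np.radians(b)*M[:,1]).as_matrix()
    print(b,(M.T@((Rb@(p-P)+P)-p)*1000).round(1))
```

```text
t 20.6 p [0.6032 0.1566 0.1514] op 0.278 F [-4.5 -1.5  5.6] g 60.4
x [-0.214  0.88  -0.424] y [ 0.972  0.236 -0.002] z [ 0.098 -0.412 -0.906]
s,t,z [ 95.  130.3 151.4] [-0.44  0.62 -0.27]
5 [-5.   0.  10.6]
8 [-7.5  0.  17.1]
```

The opening shows 26 mm between the pads, so the button is in. I swing down.

Call:
apply_moves([
  {"jaw": 0,"offset": [-5,0,10.6],"rot": [0,5,0]},
  {"jaw": 0,"offset": [-5,0,10.6],"rot": [0,5,0]},
  {"jaw": 0,"offset": [-5,0,10.6],"rot": [0,5,0]},
  {"jaw": 0,"offset": [0,0,0],"rot": [0,0,0]},
  {"jaw": 0,"offset": [0,0,0],"rot": [0,0,0]},
])

```text
time_s: 21.22
eef_pos: [0.6095, 0.1312, 0.1262]
eef_rot: [0.07, 0.616, 0.783, -0.056]
wrist_force: [-3.7, -8.8, 4.3]
opening: 0.28
grasp_force: 62.7
```

Run:
```python
from h import *
o,M=st(); p=np.array(o["eef_pos"]);print("s,t,z",slide(p),np.round(o["torque"],2),np.round(o["q"],2))
```

```text
t 21.23 p [0.6095 0.1312 0.1262] op 0.28 F [-3.7 -8.8  4.3] g 62.7
x [-0.232  0.956 -0.178] y [ 0.972  0.236 -0.002] z [ 0.04  -0.173 -0.984]
s,t,z [ 68.9 130.4 126.2] [-1.24  0.55 -0.1 ] [ 0.12  0.38  1.55 -0.19  1.21 -0.05]
```

Call:
apply_moves([
  {"jaw": 0,"offset": [-5,0,10.6],"rot": [0,5,0]},
  {"jaw": 0,"offset": [-5,0,10.6],"rot": [0,5,0]},
  {"jaw": 0,"offset": [-5,0,10.6],"rot": [0,5,0]},
  {"jaw": 0,"offset": [-5,0,10.6],"rot": [0,5,0]},
  {"jaw": 0,"offset": [0,0,0],"rot": [0,0,0]},
])

```text
time_s: 21.85
eef_pos: [0.6148, 0.1096, 0.0836]
eef_rot: [-0.068, 0.616, 0.783, 0.052]
wrist_force: [-1.8, -8.6, 0.1]
opening: 0.282
grasp_force: 62.7
```

Run:
```python
from h import *
o,M=st(); p=np.array(o["eef_pos"]);print("s,t,z",slide(p),np.round(o["torque"],2),np.round(o["q"],2))
```

```text
t 21.85 p [0.6148 0.1096 0.0836] op 0.282 F [-1.8 -8.6  0.1] g 62.7
x [-0.231  0.958  0.171] y [ 0.972  0.235 -0.003] z [-0.043  0.166 -0.985]
s,t,z [ 46.6 130.5  83.6] [-1.14  0.27  0.23] [-0.1   0.44  1.55  0.17  1.21 -0.41]
```

Call:
apply_moves([
  {"jaw": 0,"offset": [-5,0,10.6],"rot": [0,5,0]},
  {"jaw": 0,"offset": [-5,0,10.6],"rot": [0,5,0]},
  {"jaw": 0,"offset": [-4,0,8.5],"rot": [0,4,0]},
  {"jaw": 0,"offset": [0,0,0],"rot": [0,0,0]},
  {"jaw": 0,"offset": [0,0,0],"rot": [0,0,0]},
])

```text
time_s: 22.48
eef_pos: [0.6162, 0.1041, 0.0514]
eef_rot: [-0.162, 0.605, 0.77, 0.126]
wrist_force: [-1.8, -10.0, -0.5]
opening: 0.279
grasp_force: 62.8
```

```bash
cat > l.py <<'E'
from h import *
o,M=st(); p=np.array(o["eef_pos"]);print("s,t,z",slide(p),np.round(o["torque"],2))
g=p-.022*M[:,2]-K0; print("lever elev",np.degrees(np.arctan2(g[2]-.045,.176-g@U)),"R",np.hypot(g[2]-.045,.176-g@U))
E
python3 l.py
```

```text
t 22.48 p [0.6162 0.1041 0.0514] op 0.279 F [ -1.8 -10.   -0.5] g 62.8
x [-0.216  0.89   0.402] y [ 0.971  0.237 -0.003] z [-0.098  0.39  -0.916]
s,t,z [ 41.  130.5  51.4] [-1.55  0.22  0.32]
lever elev 10.449106414014514 R 0.1462725422816316
```

Still moving freely. I press on in small steps to the stop.

Call:
apply_moves([
  {"jaw": 0,"offset": [-2,0,4.2],"rot": [0,2,0]},
  {"jaw": 0,"offset": [-1,0,2.1],"rot": [0,1,0]},
  {"jaw": 0,"offset": [-1,0,2.1],"rot": [0,1,0]},
  {"jaw": 0,"offset": [0,0,0],"rot": [0,0,0]},
  {"jaw": 0,"offset": [0,0,0],"rot": [0,0,0]},
])

```text
time_s: 23.1
eef_pos: [0.616, 0.1058, 0.0515]
eef_rot: [-0.192, 0.597, 0.764, 0.148]
wrist_force: [-24.8, -13.3, 53.5]
opening: 0.282
grasp_force: 69.0
```

```bash
python3 l.py
```

```text
t 23.1 p [0.616  0.1058 0.0515] op 0.282 F [-24.8 -13.3  53.5] g 69.0
x [-0.213  0.857  0.47 ] y [ 0.97   0.242 -0.002] z [-0.115  0.456 -0.883]
s,t,z [ 42.6 130.7  51.5] [1.24 4.92 1.86]
lever elev 10.20316659979866 R 0.14605179271891214
```

The hard stop is reached, with 54 N pushing back. I ease off, open and retreat along the tool axis.

Call:
apply_moves([
  {"jaw": 0,"offset": [1,0,-2.5],"rot": [0,-1,0]},
  {"jaw": 0.5,"offset": [0,0,0],"rot": [0,0,0]},
  {"jaw": 0.8,"offset": [0,0,0],"rot": [0,0,0]},
  {"jaw": 1,"offset": [0,0,0],"rot": [0,0,0]},
  {"jaw": 1,"offset": [0,0,0],"rot": [0,0,0]},
])

```text
time_s: 23.72
eef_pos: [0.6161, 0.1061, 0.0451]
eef_rot: [-0.184, 0.601, 0.765, 0.144]
wrist_force: [0.9, -0.7, 0.3]
opening: 0.999
grasp_force: 0.0
```

Call:
apply_moves([
  {"jaw": 1,"offset": [0,0,-15],"rot": [0,0,0]},
  {"jaw": 1,"offset": [0,0,-30],"rot": [0,0,0]},
  {"jaw": 1,"offset": [0,0,-45],"rot": [0,0,0]},
  {"jaw": 1,"offset": [0,0,-45],"rot": [0,0,0]},
  {"jaw": 1,"offset": [0,0,-40],"rot": [0,0,0]},
])

```text
time_s: 24.35
eef_pos: [0.6358, 0.0271, 0.2043]
eef_rot: [-0.183, 0.601, 0.765, 0.144]
wrist_force: [0.7, -0.1, -0.3]
opening: 1.0
grasp_force: 0.0
```

Run:
```python
from h import *
st()
for c,k in (("side",[.4973,.0308,0]),("top",[.5009,.0359,0])):
    im,d=ctrl.camera(c); w=cloud(c,d); D=w-np.array(k); s=D@U;t=D@V;z=w[...,2]
    m=(abs(t-.13)<.025)&(z>.03)&(z<.13); print(c)
    for s0 in np.arange(-.02,.18,.02):
        q=m&(s>=s0)&(s<s0+.02)
        if q.sum()>2: print(round(s0+.01,3),q.sum(),"z",np.percentile(z[q]*1000,[5,50,95]).round(),"t",np.percentile(t[q]*1000,[2,50,98]).round())
    m=(s>.07)&(s<.135)&(abs(t)<.06)&(z>.057)&(z<.075); print("housing",m.sum(), cv2.minAreaRect(np.stack([s[m],t[m]],1).astype(np.float32)*1000) if m.sum()>10 else 0)
```

```text
t 24.35 p [0.6358 0.0271 0.2043] op 1.0 F [ 0.7 -0.1 -0.3] g 0.0
x [-0.211  0.866  0.453] y [0.972 0.236 0.001] z [-0.106  0.44  -0.892]
side
-0.01 33 z [64. 73. 86.] t [117. 129. 142.]
0.01 32 z [64. 79. 84.] t [116. 123. 149.]
0.03 31 z [62. 76. 81.] t [116. 122. 147.]
0.05 29 z [55. 74. 78.] t [116. 121. 145.]
0.07 11 z [60. 71. 75.] t [118. 121. 135.]
0.09 15 z [52. 61. 68.] t [125. 127. 133.]
0.11 12 z [47. 58. 65.] t [124. 128. 132.]
0.13 30 z [47. 62. 82.] t [124. 134. 144.]
0.15 43 z [38. 58. 81.] t [114. 136. 143.]
0.17 58 z [33. 53. 78.] t [110. 121. 144.]
housing 153 ((102.27800750732422, 0.96197509765625), (100.85084533691406, 63.47158432006836), 89.12126159667969)
top
-0.01 22 z [68. 80. 86.] t [118. 130. 141.]
0.01 69 z [73. 81. 85.] t [117. 129. 148.]
0.03 75 z [70. 78. 83.] t [117. 131. 149.]
0.05 71 z [68. 75. 80.] t [117. 130. 148.]
0.07 41 z [62. 72. 75.] t [118. 130. 141.]
0.09 30 z [57. 65. 69.] t [125. 130. 137.]
0.11 30 z [56. 62. 66.] t [125. 130. 138.]
0.13 52 z [49. 61. 86.] t [125. 135. 142.]
0.15 53 z [39. 58. 85.] t [112. 132. 141.]
0.17 86 z [45. 58. 81.] t [110. 127. 148.]
housing 536 ((102.27496337890625, 0.75341796875), (99.56112670898438, 64.6864013671875), 89.70278930664062)
```

```bash
python3 -c "
from bench import ctrl
print(ctrl.hand_in())"
```

```text
the job is handed in; nothing more can be done
None
```

The job is handed in; the hand-in gave no verdict. The housing measured upright, square and centred on the bed between the closed jaws, the lever about 9° above level with its button out, and the gripper clear; I took no last check of the jaw gap or the bystanders.

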